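Clamp the printing block with the long T-key

ROBOT

A 7-joint arm with a two-finger parallel gripper is mounted at the origin on a cart in front of the work surface, level with it; the furniture and walls round the work are solid. World frame = base frame: x ahead of the robot, y to its left, z up, the work surface at z = 0. Lengths are in m, angles in rad, forces in N, time in s.
With the tool pointing down it reaches from about 0.35 to 0.775 m from the base axis. Payload 3.1 kg.
Tool frame: the origin (TCP) lies on the centre line of the jaws, within the pads' length; the fingertips stand finger_overhang ahead of it and the grasp point (between the pads) lies 2 mm behind it (finger_overhang is the distance from the TCP to the fingertips, in m); z points along the fingers, y is the line along which they close (so a half turn about z gives the same grasp; the last joint's range is limited). The gripper opens to 85 mm and grips with 20 to 120 N. Pads are 22 mm wide; open, the fingers measure 114 mm over their backs; the gripper's body (76 mm by 85 mm) begins 54 mm behind the grasp point. The pads swing forward as they close: fully open they stand 13 mm farther back than shut.
Start: joints at [1.062, 0.311, 0.014, 1.512, -0.004, 1.319, -0.027], TCP at [0.248, -0.491, 0.248] pointing down, gripper open.
Joint ranges: [-2.7, 2.7], [-0.3, 1.91], [-1.27, 1.3], [0.12, 2.57], [-1.44, 4.58], [0.2, 2.03], [-3.05, 3.05]. Speed limits (rad/s): [2.79, 2.79, 3.14, 3.14, 3.14, 3.14, 3.14].

INTERFACE

Orientations are given as a unit quaternion [x, y, z, w].
In Python, from rig import state, grab_frame, sign_off, finger_overhang gives the robot as it stands.
- The arm moves only by the shell command python3 -m jog 'ROWS' [FORCE]. ROWS is JSON, a list of rows, each a list of 3 entries, a list of its own where there are three numbers: the turn, a rotation vector about the tool's x, y, z in degrees, then the shift along the tool's x, y, z in cm, then the opening in per cent of the stroke, from 0 (shut) to 100 (fully open). In form: [[[rx, ry, rz], [dx, dy, dz], gripper], ...]. A call has exactly 5 rows; each row is the pose to reach, as a shift and turn from the pose commanded when the call began, along the tool's axes at that moment; what a row does not reach only later rows make up. A row lasts 1/10 s, in which the tool goes at most 50 mm and 8.59 degrees, less where a joint would pass 70% of its speed; a pose out of reach is approached as far as the arm can. A call with a gripper value outside its range is refused whole. The fingers move at their own pace and stop on an object; FORCE is the grip in N (left out, the last holds). Time passes only in rows, so rows that repeat a pose let the fingers close, or fill a call up. It gives the time, the measured TCP pose, the force, the opening and the grip force at its end, in the units of the state.
- state(): the state, without advancing time (a new reading comes with each control period).
- grab_frame(name): name is "scene" or "top" or "wrist"; returns a dict with "pixels" (400x640x3 uint8, red, green, blue), "fx", "fy", "cx", "cy" (pixels), "world_from_camera" (4x4, takes a point from camera to world coordinates). Camera axes: x right, y up, looking along -z (the intrinsics and any distortion apply to the point x, -y, -z); pixel columns grow to the right and rows downward; lengths in m; the calibration is good to about 2 mm. The wrist camera is an equidistant fisheye: a pixel r from the principal point sees the ray r / f radians off the axis. A picture is of the moment at which its call begins. There is no depth.
- sign_off(): hands the job in; it is judged then, once.
The state is a dict: "t": time; "qpos": joint angles; "qd": joint speeds; "effort": joint torques, N m; "position": TCP position; "ee_rot": TCP orientation; "contact_force": force on the tool from outside, world axes, zero at the start; "moment": the same for the moment, N m; "grip_width": opening from 0.0 (shut) to 1.0 (fully open); "finger_force": force on a finger pad.
Only numpy, scipy, OpenCV 4.12 (cv2) and the standard library are available. Lean on these libraries where they do the work, as an engineer would, in place of code of your own. Each camera call takes 0.05 s, during which the arm holds its last target. There are 200 camera calls.

TASK

Clamp the lino block in the hold-down fixture: take the long T-key out of the wooden rack, lower it down the square shaft until it sits fully home on the square stem at the bottom, and turn it clockwise (seen from above) until the steel finger lies squarely across the middle of the block. Then let go and leave the key standing on the stem; leave the short key in the rack.

Things in the scene. Friction and masses are not known exactly. Their poses are not given: they have to be found in the camera images.
- long_key_grip (a point): Middle of the T-bar (94 x 16 x 16 mm, along x) of the longer of two steel T-keys standing upright in the rack; z up the 14 mm shank. Its foot is 164 mm below this point; the lowest 48 mm is a square socket, 32 mm wide outside, 22 mm inside, 42 mm deep, sides parallel to x and y. 0.11 to 0.22 kg. Clear of the rack once lifted 45 mm.
- short_key_grip (a point): Middle of the T-bar of the other key: same bar and socket, but its foot is only 100 mm below this point, too short to reach the stem; it stays put. The rack is a wooden block, 80 x 220 x 45 mm, with two 51 mm square wells 39 mm deep, 140 mm apart; the keys stand loosely in them, either way round.
- stem_top (a point): Tip of the brass stem on the shaft's axis: 18 mm square, the top 22 mm tapering to 2 mm. x points along the finger; flats parallel to x and y, so the key fits in four yaws (10 degrees and 10 mm off still enter). A key fully home rests on the collar 39 mm below: its bar is then 125 mm above this point. Grey shaft: 72 mm square inside, 88 outside; mouth, flared to 90, is 70 mm above this point.
- stem (a joint): Angle of the stem and its 120 mm steel finger, which sticks out under the shaft (rad, grows clockwise seen from above). Starts at 0 to 0.2; at 1.1 the finger lies along the middle of the lino block at the shaft's front; stop at 1.3. Stays where left; takes 0.12 N m. The socket has up to 0.26 rad of play either way, so the key must turn that much further than the stem.
Not all that is in view belongs to the job. What is shaped like the part that bears long_key_grip but red or yellow is not meant.

How it is judged:
On the way, in this order (a step that is already met when the one before it is completed fails the run):
1. the long key is fully home on the stem, which has not been turned yet (horizontal distance between long_key_grip and stem_top below 0.025 m and z of long_key_grip in the frame of stem_top below 0.133 m and value of joint stem below 0.6 rad), for 0.2 s.
2. the key, still home, has turned the finger over the block (horizontal distance between long_key_grip and stem_top below 0.03 m and z of long_key_grip in the frame of stem_top below 0.135 m and value of joint stem above 0.8 rad), for 0.2 s.
At the end, for the whole second after the job is handed in: The stem stands at 0.8 rad or more (finger over the block, within about 17 degrees of its middle line), the long key is left standing on the stem, fully home (bar at most 135 mm above the stem's tip, within 45 mm sideways, leaning less than 17 degrees), and all is at rest (value of joint stem above 0.8 rad and horizontal distance between long_key_grip and stem_top below 0.045 m and z of long_key_grip in the frame of stem_top below 0.135 m and angle between long_key_grip's own z axis and vertical below 0.3 rad and velocity of joint stem between -0.05 and 0.05 rad/s); the robot touches nothing.
It fails at once if the short key is moved more than 30 mm (distance of short_key_grip from where it was at the start of the episode above 0.03 m).
It also fails if it takes over 48 s, if anything falls off the work surface, if the arm or the gripper's body presses on something with over 40 N, if the wrist force passes 120 N, or if a joint passes its speed limit or range.

## Working session

There is one attempt and no reset: what is moved stays moved. The work goes in short steps, Python scripts to look and compute and a shell command to move; the robot and the scene stay as the last step left them, time stands still between calls to the robot, and variables do not carry over. Pictures are saved under pics/ and viewed, at most 13 in all, crops included, and the job is handed in when it is done.

```bash
ls; mkdir -p pics; python3 - <<'E'
from rig import *
import cv2,json
print(state(), finger_overhang)
for n in ["scene","top"]:
    f=grab_frame(n); cv2.imwrite(f"pics/{n}0.png",f["pixels"][:,:,::-1])
    print(n,f["fx"],f["fy"],f["cx"],f["cy"],f["world_from_camera"], [k for k in f])
E
```

```text
pics
{'t': 0.0, 'qpos': array([ 1.06228513,  0.31171957,  0.01398063,  1.51307583, -0.00438102,
        1.31917661, -0.02718807]), 'qd': array([ 3.20205204e-04,  1.37300631e-03, -1.20300377e-04, -6.91029183e-05,
       -8.75478961e-04,  8.89922617e-04,  8.64609218e-04]), 'effort': array([-6.58823728e-05, -3.79917240e+01,  1.45903607e-01, -2.30590671e+01,
        1.22762768e-02,  1.38170514e-02,  1.56578545e-05]), 'position': array([ 0.24722334, -0.49053204,  0.24721676]), 'ee_rot': array([ 9.72871628e-01,  2.31342638e-01, -3.25398437e-04, -1.12847950e-03]), 'contact_force': array([ 0.89552445, -0.16442566,  0.39223841]), 'moment': array([ 0.01707204, -0.01468886, -0.00982839]), 'finger_force': 0.0, 'grip_width': 0.9986682089425605} 0.017
scene 460.4605850778932 460.4605850778932 321.76576213195943 202.1853254038909 [[ 0.98519318 -0.08740406  0.1474955   0.6513575 ]
 [ 0.17032411  0.40061848 -0.9002747  -1.10514015]
 [ 0.01959824  0.91206653  0.40957362  0.58540698]
 [ 0.          0.          0.          1.        ]] ['pixels', 'fx', 'fy', 'cx', 'cy', 'world_from_camera']
top 503.1882429794078 503.1882429794078 314.53131161297273 207.97254702036147 [[-2.40533635e-02  9.77457468e-01 -2.09757801e-01  2.14089839e-01]
 [-9.99710500e-01 -2.36422686e-02  4.46747673e-03 -4.67576008e-02]
 [-5.92381773e-04  2.09804534e-01  9.77743170e-01  1.34849112e+00]
 [ 0.00000000e+00  0.00000000e+00  0.00000000e+00  1.00000000e+00]] ['pixels', 'fx', 'fy', 'cx', 'cy', 'world_from_camera']
```

View pics/scene0.png

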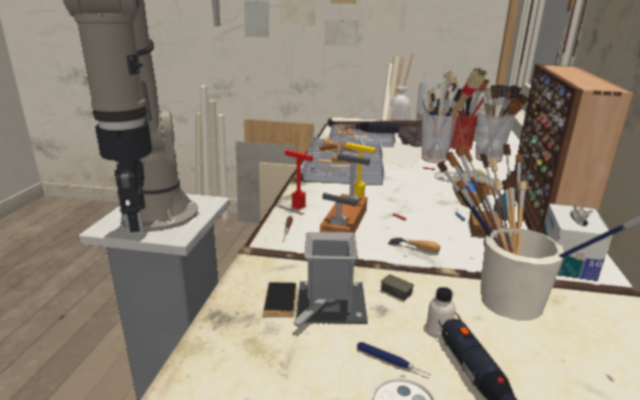

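View pics/top0.png

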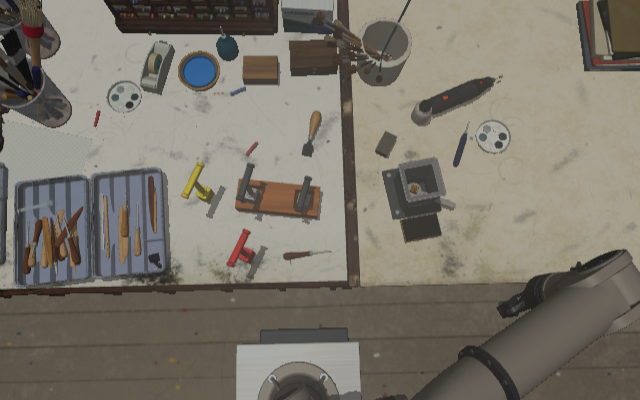

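Scene: the long key stands at the far (+y) end of the rack (~350,165), the short one near (340,205), and the shaft is at (330,265). Top: the rack is at (278,197), long key probably at (247,185), shaft at (422,182) with the stem visible at (415,188), finger at (448,206), and dark block at (420,228).

```bash
python3 - <<'E'
import cv2,numpy as np
a=cv2.imread("pics/top0.png"); s=cv2.imread("pics/scene0.png")
A=cv2.resize(a[150:230,225:325],None,fx=4,fy=4,interpolation=2)
B=cv2.resize(a[150:250,375:475],None,fx=4,fy=4,interpolation=2)
C=cv2.resize(s[140:240,300:400],None,fx=4,fy=4,interpolation=2)[:280]
im=np.zeros((400,800,3),np.uint8); im[:320,:400]=A; im[:,400:]=B
cv2.imwrite("pics/crop1.png",im)
E
```

```text
(no output)
```

View pics/crop1.png

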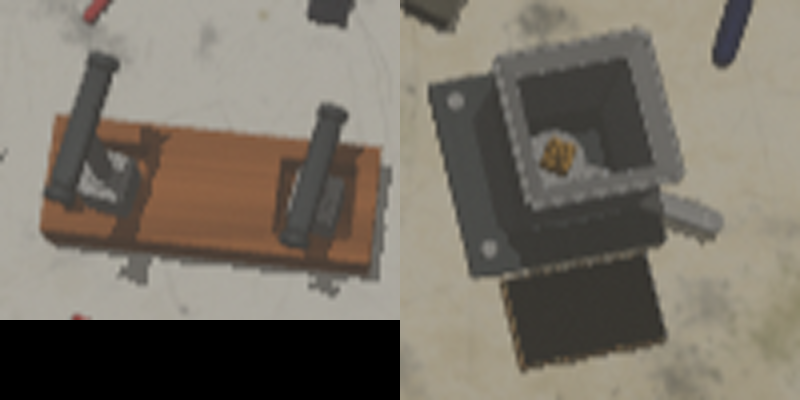

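Left crop: the long bar runs top px (250.5,165.5)–(240,197.5); it is at the +y well. Right crop: the rim corners are (398.8,165),(435,157),(446.3,195),(408.3,202) in top px; stem at ~(414.5,188.5); finger at (448,205).

```bash
python3 - <<'E'
import cv2,numpy as np
s=cv2.imread("pics/scene0.png")
C=cv2.resize(s[140:240,300:400],None,fx=4,fy=4,interpolation=2)
B=cv2.resize(s[225:325,285:385],None,fx=4,fy=4,interpolation=2)
cv2.imwrite("pics/crop2.png",np.hstack([C,B]))
E
```

```text
(no output)
```

View pics/crop2.png

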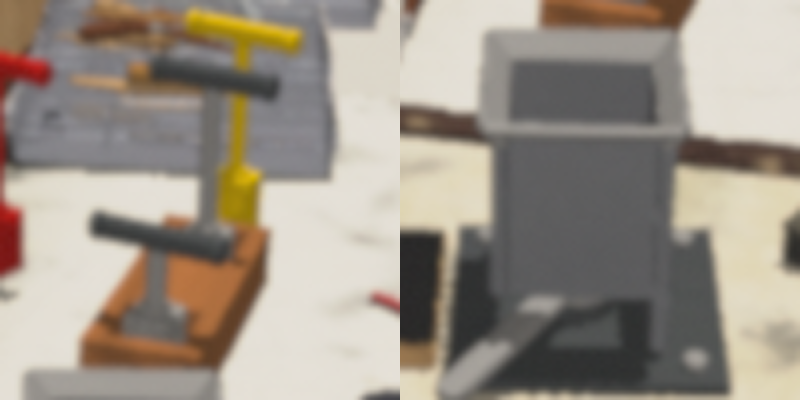

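Scene crop: long bar px (338.2,157)–(369.5,161.7), short bar centre (340.5,198.7), rim corners (305.8,233),(355,233),(357.5,257.5),(304.5,257.5).

```bash
cat > geo.py <<'E'
import numpy as np
from rig import *
from scipy.spatial.transform import Rotation as R
class Cam:
    def __init__(s,f): s.f=f; s.M=np.array(f["world_from_camera"]); s.o=s.M[:3,3]
    def ray(s,u,v,fish=False):
        f=s.f; x=(u-f["cx"])/f["fx"]; y=(v-f["cy"])/f["fy"]
        if fish:
            r=np.hypot(x,y); k=np.sin(r)/r if r>1e-9 else 1; d=np.array([x*k,-y*k,-np.cos(r)])
        else: d=np.array([x,-y,-1.])
        d=s.M[:3,:3]@d; return d/np.linalg.norm(d)
    def at(s,u,v,z,fish=False):
        d=s.ray(u,v,fish); return s.o+d*(z-s.o[2])/d[2]
    def proj(s,p,fish=False):
        q=np.linalg.inv(s.M)@np.r_[p,1]; x,y,z=q[0],-q[1],-q[2]; f=s.f
        if fish:
            h=np.hypot(x,y); t=np.arctan2(h,z); x,y,z=x/h*t,y/h*t,1
        return f["cx"]+f["fx"]*x/z, f["cy"]+f["fy"]*y/z
def tri(a,pa,b,pb):
    da,db=a.ray(*pa),b.ray(*pb); A=np.stack([da,-db],1)
    t=np.linalg.lstsq(A,b.o-a.o,rcond=None)[0]; P,Q=a.o+da*t[0],b.o+db*t[1]
    return (P+Q)/2, np.linalg.norm(P-Q)
E
python3 - <<'E'
from geo import *
np.set_printoptions(precision=4,suppress=True)
t,s=Cam(grab_frame("top")),Cam(grab_frame("scene"))
for n,a,b in [("L-x+",(250.5,165.5),(369.5,161.7)),("L-x-",(240,197.5),(338.2,157)),("L",(245.2,181.5),(353.9,159.4)),
 ("S",(225+320/4,150+173/4),(340.5,198.7)),
 ("FL",(408.25,202),(305.75,233)),("FR",(398.75,165),(355,233)),("NR",(435,157),(357.5,257.5)),("NL",(446.25,195),(304.5,257.5))]:
    print(n,*tri(t,a,s,b))
print("L at .17",t.at(250.5,165.5,.172)-0,t.at(240,197.5,.172))
for z in (0.04,.06,.08,.1,.12): print(z,"stem",t.at(414.5,188.5,z),[t.at(*p,z+.07)[:2] for p in [(408.25,202),(398.75,165),(435,157),(446.25,195)]])
E
```

```text
L-x+ [0.5807 0.1023 0.1694] 0.007401205436254282
L-x- [0.4954 0.1261 0.1701] 0.0031048596478252975
L [0.5383 0.1146 0.1693] 0.0030384499635615772
S [ 0.5211 -0.0286  0.1093] 0.004924238030733166
FL [ 0.4839 -0.2834  0.1387] 0.0016500441908440231
FR [ 0.5815 -0.2652  0.1394] 0.006142120539915127
NR [ 0.5983 -0.3581  0.1383] 0.0016758014135091382
NL [ 0.5003 -0.3784  0.1382] 0.003237988497591829
L at .17 [0.576  0.1012 0.172 ] [0.4965 0.1262 0.172 ]
0.04 stem [ 0.5417 -0.322   0.04  ] [array([ 0.4895, -0.2892]), array([ 0.5872, -0.271 ]), array([ 0.6064, -0.3655]), array([ 0.5053, -0.3865])]
0.06 stem [ 0.5367 -0.3178  0.06  ] [array([ 0.485 , -0.2853]), array([ 0.5812, -0.2674]), array([ 0.6   , -0.3604]), array([ 0.5006, -0.381 ])]
0.08 stem [ 0.5317 -0.3136  0.08  ] [array([ 0.4806, -0.2814]), array([ 0.5752, -0.2638]), array([ 0.5937, -0.3552]), array([ 0.4959, -0.3755])]
0.1 stem [ 0.5267 -0.3094  0.1   ] [array([ 0.4761, -0.2775]), array([ 0.5691, -0.2601]), array([ 0.5874, -0.3501]), array([ 0.4912, -0.37  ])]
0.12 stem [ 0.5217 -0.3052  0.12  ] [array([ 0.4717, -0.2736]), array([ 0.5631, -0.2565]), array([ 0.581 , -0.3449]), array([ 0.4865, -0.3646])]
```

```bash
cat >> geo.py <<'E'
def go(x,y,z,yaw,st=None):
    """turn (deg about tool z) and shift (cm, tool axes) from the present pose to TCP (x,y,z), tool x heading yaw deg, pointing down"""
    st=st or state(); r=R.from_quat(st["ee_rot"]); tgt=R.from_euler("z",yaw,degrees=True)*R.from_quat([1,0,0,0])
    return (r.inv()*tgt).as_rotvec(degrees=True).round(2), (r.inv().apply(np.array([x,y,z])-st["position"])*100).round(2)
E
python3 - <<'E'
from geo import *
t=Cam(grab_frame("top"))
for z in (.01,.02,.03):
    p=t.at(454,205.5,z); d=p[:2]-[.541,-.321]; print(z,p,np.degrees(np.arctan2(d[1],d[0])),np.hypot(*d))
print(go(.44,-.10,.30,163.5),go(.538,.1145,.30,163.5))
E
```

```text
0.01 [ 0.49894078 -0.43269932  0.01      ] -110.63334560449258 0.11935541492179721
0.02 [ 0.49681263 -0.42981591  0.02      ] -112.1008195230932 0.11744541363155694
0.03 [ 0.49468448 -0.4269325   0.03      ] -113.61578092454884 0.11561497061367598
(array([-3.0000e-02, -7.0000e-02, -1.3675e+02]), array([ 34.79, -26.24,  -5.19])) (array([-3.0000e-02, -7.0000e-02, -1.3675e+02]), array([ 53.2 , -40.98,  -5.18]))
```

```bash
python3 -m jog '[[[0,0,-8.5],[3.5,-2.7,-1],100],[[0,0,-17],[7,-5.4,-2],100],[[0,0,-25.5],[10.5,-8.1,-3],100],[[0,0,-34],[14,-10.8,-4],100],[[0,0,-42.5],[17.5,-13.5,-5],100]]' 30; python3 -c "
from geo import *
print(go(.538,.1145,.30,163.5))"
```

```text
t: 0.75
position: [0.3435, -0.2901, 0.2987]
ee_rot: [0.821, 0.571, -0.0, 0.0]
contact_force: [0.5, 0.6, 0.6]
grip_width: 1.002
finger_force: 0.0
(array([-0.000e+00,  3.000e-02, -9.391e+01]), array([44.7 ,  4.12, -0.14]))
```

```bash
python3 -m jog '[[[0,0,-8.5],[4.4,0.4,0],100],[[0,0,-17],[8.8,0.8,0],100],[[0,0,-25.5],[13.2,1.2,0],100],[[0,0,-34],[17.6,1.6,0],100],[[0,0,-42.5],[22,2,0],100]]' 30; python3 -c "
from geo import *
print(go(.538,.1145,.30,163.5))"
```

```text
t: 1.25
position: [0.4401, -0.0916, 0.2985]
ee_rot: [0.559, 0.829, -0.0, 0.0]
contact_force: [1.5, -0.8, -0.4]
grip_width: 1.0
finger_force: 0.0
(array([-0.000e+00,  5.000e-02, -5.142e+01]), array([15.41, 16.82, -0.16]))
```

```bash
python3 -m jog '[[[0,0,-8.5],[3.1,3.4,0],100],[[0,0,-17],[6.2,6.7,0],100],[[0,0,-25.5],[9.2,10.1,0],100],[[0,0,-34],[12.3,13.4,0],100],[[0,0,-42.5],[15.4,16.8,0],100]]' 30;  python3 -m jog '[[[0,0,-8.5],[0,0,0],100],[[0,0,-8.9],[0,0,0],100],[[0,0,-8.9],[0,0,0],100],[[0,0,-8.9],[0,0,0],100],[[0,0,-8.9],[0,0,0],100]]' 30; python3 -c "
from geo import *
import cv2
print(go(.538,.1145,.30,163.5))
f=grab_frame('wrist'); c=Cam(f); cv2.imwrite('pics/w1.png',f['pixels'][:,:,::-1]); print(f['fx'],f['cx'],f['cy'],c.M)
print([c.proj(p,True) for p in ([.538,.1145,.178],[.521,-.0286,.114],[.578,.1018,.178],[.496,.126,.178])])"
```

```text
t: 1.75
position: [0.5393, 0.1133, 0.2983]
ee_rot: [0.22, 0.975, -0.0, 0.0]
contact_force: [0.6, 0.4, -0.1]
grip_width: 0.999
finger_force: 0.0
t: 2.25
position: [0.5387, 0.1106, 0.2985]
ee_rot: [0.148, 0.989, -0.001, 0.0]
contact_force: [0.5, 0.7, 0.4]
grip_width: 1.0
finger_force: 0.0
(array([-0.05,  0.04, -0.57]), array([ 0.18,  0.35, -0.15]))
309.70691628693146 327.06032949245355 202.10630057748816 [[ 0.29322107 -0.91286049 -0.28409002  0.4649653 ]
 [ 0.9560441   0.27965351  0.08816797  0.13261403]
 [-0.00103829 -0.29745529  0.95473518  0.42460365]
 [ 0.          0.          0.          1.        ]]
[(np.float64(332.2901430362675), np.float64(200.163333013036)), (np.float64(203.77990087812813), np.float64(205.5570233203731)), (np.float64(331.54554743285564), np.float64(245.868483655571)), (np.float64(330.8573429792461), np.float64(148.05309414913705))]
```

View pics/w1.png

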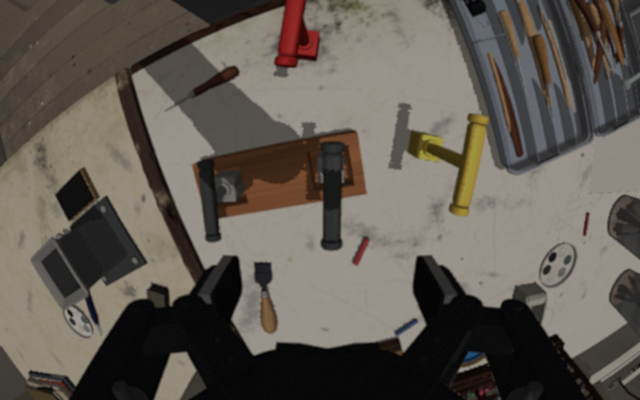

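Wrist picture: the long bar runs (332,143)–(332,248), squarely lined up between the jaws; prediction (332,200) agrees. The short key is at (208,200).

```bash
python3 -m jog '[[[0,0,-0.5],[0.2,0.3,3],100],[[0,0,-0.5],[0.3,0.3,6],100],[[0,0,-0.5],[0.3,0.3,9],100],[[0,0,-0.5],[0.3,0.3,11.5],100],[[0,0,-0.5],[0.3,0.3,13],100]]' 60;  python3 -m jog '[[[0,0,0],[0,0,0],60],[[0,0,0],[0,0,0],20],[[0,0,0],[0,0,0],0],[[0,0,0],[0,0,0],0],[[0,0,0],[0,0,0],0]]' 80; python3 -m jog '[[[0,0,0],[0,0,0],0],[[0,0,0],[0,0,0],0],[[0,0,0],[0,0,0],0],[[0,0,0],[0,0,0],0],[[0,0,0],[0,0,0],0]]' 80
```

```text
t: 2.8
position: [0.5355, 0.1144, 0.1662]
ee_rot: [0.143, 0.99, -0.001, -0.001]
contact_force: [0.3, -0.3, -0.0]
grip_width: 1.004
finger_force: 0.0
t: 3.3
position: [0.5375, 0.116, 0.1696]
ee_rot: [0.142, 0.99, 0.0, 0.001]
contact_force: [0.8, 0.4, 1.0]
grip_width: 0.17
finger_force: 77.8
t: 3.8
position: [0.5376, 0.116, 0.1695]
ee_rot: [0.142, 0.99, 0.0, 0.001]
contact_force: [-0.8, -0.9, 5.8]
grip_width: 0.171
finger_force: 78.7
```

```bash
python3 -m jog '[[[0,0,0],[0,0,-1],0],[[0,0,0],[0,0,-2.5],0],[[0,0,0],[0,0,-4],0],[[0,0,0],[0,0,-5.5],0],[[0,0,0],[0,0,-7],0]]' 80;  python3 -m jog '[[[0,0,0],[0,0,-3],0],[[0,0,0],[0,0,-6],0],[[0,0,0],[0,0,-9],0],[[0,0,0],[0,0,-10.5],0],[[0,0,0],[0,0,-10.5],0]]' 80; python3 -c "
from geo import *
import cv2
print(state()['position'],go(.541,-.321,.34,158))
f=grab_frame('scene'); c=Cam(f);cv2.imwrite('pics/s2.png',cv2.resize(f['pixels'][60:260,220:440,::-1],None,fx=2.5,fy=2.5))
p=state()['position']; print(c.proj(p),c.proj(p-[0,0,.162]))"
```

```text
t: 4.3
position: [0.5359, 0.1158, 0.2384]
ee_rot: [0.142, 0.99, -0.0, -0.001]
contact_force: [-0.8, -0.3, -0.9]
grip_width: 0.171
finger_force: 78.0
t: 4.8
position: [0.5373, 0.1167, 0.3456]
ee_rot: [0.142, 0.99, 0.001, 0.002]
contact_force: [0.1, -0.3, -2.4]
grip_width: 0.173
finger_force: 78.2
[0.53733648 0.1167149  0.34557325] (array([0.16, 0.19, 5.68]), array([-12.65, -41.91,   0.49]))
(np.float64(355.9752540800762), np.float64(96.56009038529785)) (np.float64(353.06410006850683), np.float64(155.10183646219107))
```

View pics/s2.png

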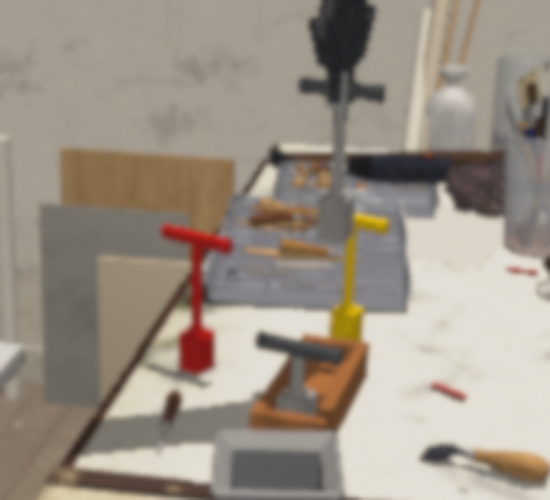

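Scene crop: the long key hangs vertical and centred in the gripper, foot at px (353,156) as predicted; the short key is untouched.

```bash
python3 -m jog '[[[0,0,1],[-1,-3,0],0],[[0,0,2],[-2,-7,0],0],[[0,0,3],[-3.5,-11.5,0],0],[[0,0,4],[-4.8,-16,0],0],[[0,0,5.7],[-6,-20,0],0]]' 80;  python3 -m jog '[[[0,0,0],[0,-4,0],0],[[0,0,0],[0,-8,0],0],[[0,0,0],[0,-12,0],0],[[0,0,0],[0,-14,0],0],[[0,0,0],[0,-14,0],0]]' 80; python3 -c "
from geo import *
print(state()['position'],go(.541,-.321,.34,158))"
```

```text
t: 5.35
position: [0.5365, -0.0959, 0.341]
ee_rot: [0.192, 0.981, -0.001, -0.002]
contact_force: [0.9, -0.8, -1.4]
grip_width: 0.172
finger_force: 78.2
t: 5.85
position: [0.4823, -0.2278, 0.3406]
ee_rot: [0.196, 0.981, -0.001, -0.003]
contact_force: [-0.2, 0.2, -1.5]
grip_width: 0.171
finger_force: 78.2
[ 0.4822805  -0.22779184  0.34064809] (array([-0.17, -0.29, -0.57]), array([-9.  , -6.35,  0.04]))
```

```bash
python3 -c "
from geo import *
import cv2
f=grab_frame('wrist'); c=Cam(f); cv2.imwrite('pics/w2.png',f['pixels'][:,:,::-1]); np.save('w2.npy',f['pixels']); np.save('w2M.npy',c.M)
print([np.round(c.proj(p,True)) for p in ([.4839,-.2834,.139],[.5815,-.2652,.139],[.5983,-.3581,.139],[.5003,-.3784,.139],[.541,-.321,.069],[.541,-.321,.05])])"
```

```text
[array([283., 201.]), array([331., 267.]), array([270., 301.]), array([219., 242.]), array([283., 233.]), array([285., 228.])]
```

View pics/w2.png

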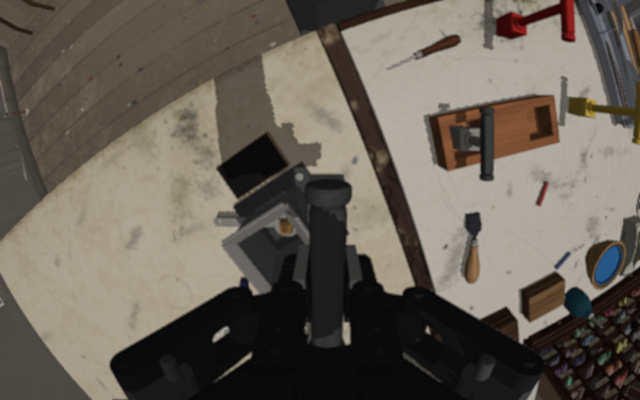

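Rim corners at about (223,242) and (285,203), brass stem at (287,226), finger tip near (222,217): these are within 4 px of predictions. I'll get the brass centroid and block edges.

```bash
python3 -c "
from geo import *
import cv2
p=np.load('w2.npy'); c=Cam(dict(fx=309.707,fy=309.707,cx=327.06,cy=202.106,world_from_camera=np.load('w2M.npy')))
h=cv2.cvtColor(p,cv2.COLOR_RGB2HSV); m=((h[...,0]>8)&(h[...,0]<28)&(h[...,1]>110)&(h[...,2]>60)); m[:215]=0;m[245:]=0;m[:,:270]=0;m[:,305:]=0
v,u=np.nonzero(m); print(len(u),u.mean(),v.mean(),u.min(),u.max(),v.min(),v.max())
for z in (.07,.06,.05): print(z,c.at(u.mean(),v.mean(),z,True))
for q in ((223,242),(285,203)): print(c.at(*q,.139,True))
for z in (.01,.02,.03):
  d=c.at(220,217,z,True)[:2]-[.541,-.321]; print(np.degrees(np.arctan2(d[1],d[0])),np.hypot(*d))
s=p[185:275,205:325]; cv2.imwrite('pics/w2c.png',cv2.resize(s[...,::-1],None,fx=5,fy=5,interpolation=2))
"
```

```text
132 285.1212121212121 227.68939393939394 280 291 221 233
0.07 [ 0.53527987 -0.31463082  0.07      ]
0.06 [ 0.53838902 -0.31754401  0.06      ]
0.05 [ 0.54149817 -0.32045719  0.05      ]
[ 0.50232991 -0.3739622   0.139     ]
[ 0.48689369 -0.28209624  0.139     ]
-113.03158200151303 0.1134862192229312
-114.93581046539371 0.10971310785934459
-116.97323871210529 0.10606972300556054
```

View pics/w2c.png

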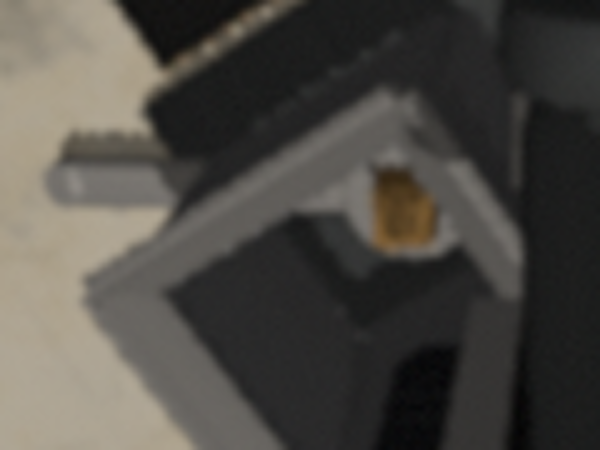

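Stem axis ≈ (0.541,-0.3205), finger heading ≈ -112°, so tool yaw is 158°. Moving over the mouth.

```bash
python3 -m jog '[[[0,0,-0.3],[-2.5,-1.8,0],0],[[0,0,-0.6],[-5.5,-3.8,0],0],[[0,0,-0.6],[-8,-5.6,0],0],[[0,0,-0.6],[-9,-6.4,0],0],[[0,0,-0.6],[-9,-6.4,0],0]]' 80; python3 -c "
from geo import *
print(state()['position'],go(.541,-.3205,.26,158))
for n in ('scene','top'):
  c=Cam(grab_frame(n))
  d=c.at(215,221.6,.02,True)"
```

```text
t: 6.4
position: [0.5456, -0.3156, 0.3406]
ee_rot: [0.186, 0.983, 0.001, -0.002]
contact_force: [0.7, -0.3, -1.7]
grip_width: 0.176
finger_force: 78.2
[ 0.5456331  -0.31562793  0.34064245] (array([ 0.1 , -0.19,  0.58]), array([ 0.23, -0.64,  8.06]))
```

```bash
python3 -m jog '[[[0,0,0.3],[0,0,0],0],[[0,0,0.3],[0,0,1],0],[[0,0,0.3],[0,0,2],0],[[0,0,0.3],[0,0,2.5],0],[[0,0,0.3],[0,0,2.5],0]]' 80; python3 -c "
from geo import *
for i in range(3): print(state()['position'],go(.541,-.3205,.26,158)); grab_frame('top')"
```

```text
t: 7.0
position: [0.5438, -0.3156, 0.3167]
ee_rot: [0.189, 0.982, 0.0, -0.002]
contact_force: [0.9, 0.2, -2.2]
grip_width: 0.174
finger_force: 78.2
[ 0.54383273 -0.31564009  0.31668205] (array([-0.01, -0.18,  0.25]), array([ 0.07, -0.56,  5.67]))
[ 0.54424265 -0.31578503  0.31748773] (array([-0.01, -0.09,  0.24]), array([ 0.12, -0.56,  5.75]))
[ 0.54457818 -0.31590443  0.31811618] (array([-0.  , -0.02,  0.24]), array([ 0.16, -0.56,  5.81]))
```

```bash
python3 -m jog '[[[0,0,0],[0.1,-0.3,0.5],0],[[0,0,0],[0.15,-0.55,1.5],0],[[0,0,0],[0.15,-0.55,3],0],[[0,0,0],[0.15,-0.55,4.5],0],[[0,0,0],[0.15,-0.55,5],0]]' 80; python3 -c "
from geo import *
import cv2
grab_frame('top')
print(go(.541,-.3205,.20,158))
for n in ('scene','top'):
  f=grab_frame(n);c=Cam(f); p=state()['position']; print(np.round(c.proj(p),1), np.round(c.proj([p[0],p[1],.139]),1)); cv2.imwrite(f'pics/{n}5.png',f['pixels'][:,:,::-1])
a=cv2.imread('pics/scene5.png')[170:290,270:390];b=cv2.imread('pics/top5.png')[130:250,370:490]
cv2.imwrite('pics/m5.png',cv2.resize(np.hstack([a,b]),None,fx=3.3,fy=3.3,interpolation=2))"
```

```text
t: 7.65
position: [0.5399, -0.3205, 0.2656]
ee_rot: [0.189, 0.982, 0.0, -0.002]
contact_force: [-0.6, -0.2, -2.4]
grip_width: 0.172
finger_force: 78.2
(array([ 0.  , -0.26,  0.23]), array([-0.13,  0.03,  6.56]))
[331.6 184.1] [329.7 244.5]
[433.6 163.6] [421.6 178.9]
```

View pics/m5.png

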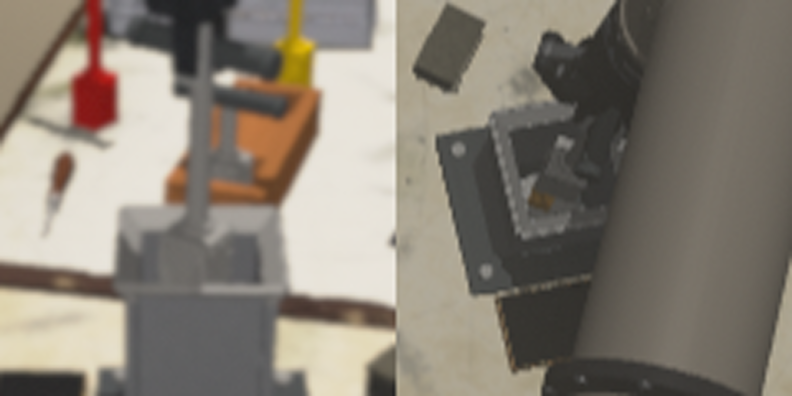

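The key's foot is inside the mouth, central and over the stem. Lowering in small steps while watching force.

```bash
python3 -m jog '[[[0,0,0],[-0.1,0,1],0],[[0,0,0],[-0.1,0,2],0],[[0,0,0],[-0.1,0,3],0],[[0,0,0],[-0.1,0,4],0],[[0,0,0],[-0.1,0,4.5],0]]' 80; python3 -c "
from geo import *
print(go(.541,-.3205,.194,158),state()['contact_force'],state()['moment'])"
```

```text
t: 8.3
position: [0.5415, -0.3205, 0.2214]
ee_rot: [0.189, 0.982, 0.0, -0.001]
contact_force: [-0.3, -0.0, -1.4]
grip_width: 0.171
finger_force: 78.2
(array([ 0.01, -0.15,  0.25]), array([ 0.04, -0.02,  2.74])) [-0.25019711 -0.00509345 -1.4031242 ] [-0.01616441  0.02406677  0.04265098]
```

```bash
python3 -m jog '[[[0,0,0],[0,0,0.5],0],[[0,0,0],[0,0,1],0],[[0,0,0],[0,0,1.4],0],[[0,0,0],[0,0,1.8],0],[[0,0,0],[0,0,2],0]]' 80; python3 -c "
from geo import *
print(go(.541,-.3205,.194,158),state()['contact_force'],state()['moment'])"
```

```text
t: 8.8
position: [0.5422, -0.3207, 0.2029]
ee_rot: [0.189, 0.982, 0.0, -0.0]
contact_force: [0.4, -0.3, -1.8]
grip_width: 0.168
finger_force: 78.2
(array([-0.  , -0.02,  0.25]), array([ 0.12, -0.02,  0.89])) [ 0.41560297 -0.28315892 -1.80815676] [-0.01507316  0.07880737 -0.00030142]
```

```bash
python3 -m jog '[[[0,0,0],[0.1,0,0.3],0],[[0,0,0],[0.1,0,0.6],0],[[0,0,0],[0.1,0,0.8],0],[[0,0,0],[0.1,0,0.9],0],[[0,0,0],[0.1,0,0.9],0]]' 80; python3 -m jog '[[[0,0,0],[0,0,0.2],0],[[0,0,0],[0,0,0.3],0],[[0,0,0],[0,0,0.4],0],[[0,0,0],[0,0,0.4],0],[[0,0,0],[0,0,0.4],0]]' 80
```

```text
t: 9.3
position: [0.5415, -0.3205, 0.1946]
ee_rot: [0.189, 0.982, -0.0, 0.0]
contact_force: [-1.2, -0.0, -0.7]
grip_width: 0.173
finger_force: 78.5
t: 9.8
position: [0.5424, -0.3209, 0.1946]
ee_rot: [0.189, 0.982, -0.001, 0.002]
contact_force: [-3.1, 1.3, 12.2]
grip_width: 0.17
finger_force: 80.3
```

Contact at z=0.1946 with 12 N up, so it is home. Now turning clockwise.

```bash
python3 -m jog '[[[0,0,5],[0,0,-0.1],0],[[0,0,11],[0,0,-0.1],0],[[0,0,18],[0,0,-0.1],0],[[0,0,25],[0,0,-0.1],0],[[0,0,32],[0,0,-0.1],0]]' 80; python3 -c "
from geo import *
print(go(.541,-.3205,.194,86),state()['contact_force'],state()['moment'])"
```

```text
t: 10.3
position: [0.543, -0.32, 0.1945]
ee_rot: [0.454, 0.891, 0.0, 0.002]
contact_force: [-1.3, 0.8, 7.7]
grip_width: 0.173
finger_force: 79.6
(array([ 0.24,  0.15, 40.02]), array([ 0.08, -0.19,  0.05])) [-1.32918902  0.78500684  7.69016382] [0.37823518 0.31453674 0.09915744]
```

```bash
python3 -m jog '[[[0,0,7],[0,-0.1,0],0],[[0,0,14],[0,-0.1,0],0],[[0,0,21],[0,-0.1,0],0],[[0,0,28],[0,-0.1,0],0],[[0,0,35],[0,-0.1,0],0]]' 80; python3 -m jog '[[[0,0,2],[0,0,0],0],[[0,0,4],[0,0,0],0],[[0,0,4],[0,0,0],0],[[0,0,4],[0,0,0],0],[[0,0,4],[0,0,0],0]]' 80; python3 -c "
from geo import *
import cv2
print(go(.541,-.3205,.194,86),state()['contact_force'],state()['moment'])
a=grab_frame('scene')['pixels'][:,:,::-1][170:330,245:405];b=grab_frame('wrist')['pixels'][:,:,::-1][100:260,180:340]
cv2.imwrite('pics/m6.png',cv2.resize(np.hstack([a,b]),None,fx=2.5,fy=2.5,interpolation=2))"
```

```text
t: 10.8
position: [0.5431, -0.3201, 0.1945]
ee_rot: [0.7, 0.714, 0.002, 0.003]
contact_force: [0.4, 2.3, 6.0]
grip_width: 0.171
finger_force: 79.5
t: 11.3
position: [0.5432, -0.3201, 0.1945]
ee_rot: [0.723, 0.69, 0.002, 0.003]
contact_force: [0.5, 1.5, 7.2]
grip_width: 0.176
finger_force: 79.5
(array([0.38, 0.04, 1.34]), array([-0.05, -0.22,  0.05])) [0.45748865 1.49338219 7.18868192] [ 0.42316134 -0.06081667  0.05520597]
```

View pics/m6.png

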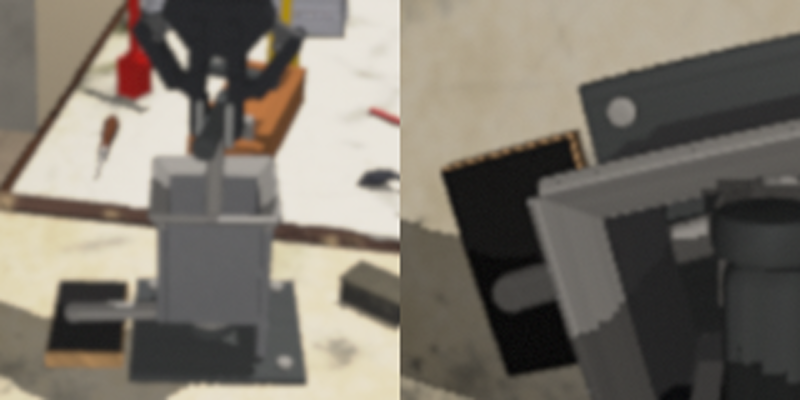

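Finger lies across the block, its tip at (510,290) in the wrist crop versus a middle line at ~(510,262): a few degrees short. I'll turn 4° more, then release.

```bash
python3 -m jog '[[[0,0,2],[0,0,0],0],[[0,0,4],[0,0,0],0],[[0,0,5],[0,0,0],0],[[0,0,5],[0,0,0],0],[[0,0,5],[0,0,0],0]]' 80; python3 -m jog '[[[0,0,5],[0,0,0],10],[[0,0,5],[0,0,0],40],[[0,0,5],[0,0,0],80],[[0,0,5],[0,0,0],100],[[0,0,5],[0,0,0],100]]' 80; python3 -m jog '[[[0,0,0],[0,0,0],100],[[0,0,0],[0,0,-1],100],[[0,0,0],[0,0,-3],100],[[0,0,0],[0,0,-5],100],[[0,0,0],[0,0,-7],100]]' 80
```

```text
t: 11.9
position: [0.5432, -0.3202, 0.1945]
ee_rot: [0.753, 0.658, 0.002, 0.003]
contact_force: [-0.1, 1.6, 7.5]
grip_width: 0.172
finger_force: 79.5
t: 12.4
position: [0.5402, -0.3211, 0.1908]
ee_rot: [0.781, 0.624, -0.0, -0.0]
contact_force: [-0.7, -0.1, -0.3]
grip_width: 0.843
finger_force: 0.0
t: 12.9
position: [0.5406, -0.3211, 0.2629]
ee_rot: [0.781, 0.624, 0.0, 0.0]
contact_force: [0.4, 0.1, 1.0]
grip_width: 0.996
finger_force: 0.0
```

```bash
python3 -m jog '[[[0,0,0],[0,0,-2],100],[[0,0,0],[0,0,-4],100],[[0,0,0],[0,0,-6],100],[[0,0,0],[0,0,-8],100],[[0,0,0],[0,0,-8],100]]' 80; python3 -c "
from geo import *
import cv2
f=grab_frame('scene');c=Cam(f);a=f['pixels'][:,:,::-1][170:330,245:405];w=grab_frame('wrist');b=w['pixels'][:,:,::-1][100:260,210:370]
cw=Cam(w); print(state()['position'],c.proj([.541,-.3205,.194]),cw.proj([.541,-.3205,.194],True))
cv2.imwrite('pics/m7.png',cv2.resize(np.hstack([a,b]),None,fx=2.5,fy=2.5,interpolation=2))"
```

```text
t: 13.4
position: [0.5419, -0.3215, 0.3455]
ee_rot: [0.781, 0.624, 0.002, 0.004]
contact_force: [0.3, 0.1, 0.1]
grip_width: 0.996
finger_force: 0.0
[ 0.54069854 -0.32095208  0.3415985 ] (np.float64(330.76075460657114), np.float64(219.39547231612045)) (np.float64(327.1161563183517), np.float64(190.41164168874286))
```

View pics/m7.png

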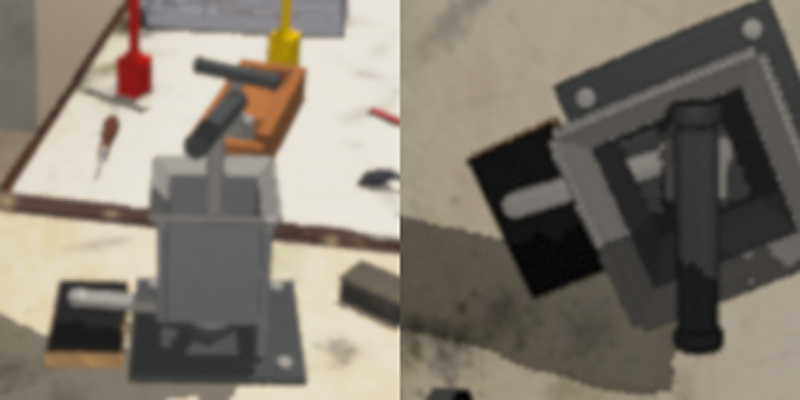

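The finger lies over the block (tip at (510,205) in the wrist crop, slightly past the middle). The key stands upright on the stem, its bar centre ~3 px from prediction, and the gripper is clear.

```bash
python3 -c "
from rig import *
print(sign_off())"
```

```text
the job is handed in; nothing more can be done
None
```

The job is handed in: the long key stands fully home on the stem with the gripper clear, and the finger lies across the block, roughly 5–9° past its middle line because I typed 5° too much turn while releasing; the short key stayed in the rack.

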